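# Hold a filter slide in the beam checker

### The job

Set the black selector on the beam checker to its third position (the mark with three dots). Then take the slide with the flat bar handle (not the one with the round disc handle) out of the wooden rack, pass its blade down through the slot on top of the checker and hold it there with the blade's window level with the centre line of the black beam port on the checker's side, so that the flange stays clear above the box. Finish while still gripping it in that position: do not let go; leave the selector on three dots and the other slide and the things on the bench where they are.

Things in the scene. Friction and masses are not known exactly. Their poses are not given: they have to be found in the camera images.
- selector (a joint): Angle of the selector (rad), growing clockwise seen from above. Four detents: 0 = one dot, 0.6 = two dots, 1.2 = three dots, 1.8 = four dots; end stops at 0 and 1.8. It starts between 0 and 0.75. Turning takes at most 0.07 N m; let go between detents it is pulled to the nearest.
- selector_grip (a point): Point on the selector's vertical axis at gripping height, 82 mm above the bench. A black 52 mm disc, 8 mm high, with an upright bar grip 46 mm long (this point's x axis) and 14 mm thick (y); the bar's top is 10 mm above this point, the disc's top 22 mm below. The white pointer is on the bar's -x end. z is up; the axes turn with the selector.
- slot (a point): Centre of the slot's mouth, in the top face of the checker's tower, 105 mm above the work surface; axes are the checker's, z up. The slot is 42 mm long (x), 8 mm wide (y), 25 mm deep, its mouth bevelled 3 mm all round; below is a cavity 56 mm (x) by 30 mm (y), its floor 95 mm below the mouth. The beam port's centre line is 35 mm below the mouth.
- slide_grip (a point): Centre of the handle of the slide to use: z up, x its width, y its thickness. Handle: black flat bar, 30 (x) by 12 (y) by 46 mm (z). Below it an aluminium flange 50 by 18 by 4 mm, its top 23 mm below this point; then the blade, 40 (x) by 6 (y) by 78 mm (z), its lower edge 105 mm below this point. 60 to 140 g. Starts upright in a groove of the rack, 113 mm above the bench here.
- slide_window (a point): Centre of the 20 mm square glass window in the blade of that slide, 83 mm below the handle's centre and 22 mm above the blade's lower edge.
- spare_grip (a point): Centre of the round handle (a black disc of 38 mm diameter, 12 mm thick, on a stem) of the other slide, in the rack's other groove, 115 mm above the lower edge of its blade; its flange and blade are as those of the first slide. To be left alone.
- rack: Fixed wooden rack, 180 mm (x) by 60 mm (y) by 45 mm high; origin at the centre of its underside. Two grooves, 44 mm (x) by 10 mm (y), 37 mm deep, centred at x = -45 and x = +45 mm; which slide stands in which varies. Lift a slide at least 40 mm to clear it.
- eyepiece: Black eyepiece tube, 48 mm diameter, 58 mm high, standing on the bench. To be left alone.
- screwdriver: Screwdriver lying on the bench. To be left alone.
- cleaner: Small white bottle, 36 mm diameter, 85 mm high, standing on the bench. To be left alone.
- checker: Cream box, fixed; origin at bench level, yaw within 0.35 rad of the world axes. Tower 100 mm (x) by 90 mm (y), 105 mm high, centred on the slot at y = +65 mm; the port is a black tube of 40 mm diameter, 24 mm out of its +y side, 70 mm above the bench. On its -y side a deck 100 mm (x) wide, 50 mm high, reaches to y = -140 mm; the selector's axis is at x = 0, y = -85 mm.
There are look-alikes about, which are no part of the job. What is shaped like the part that bears slide_grip but orange is not meant.

How it is judged:
On the way, in this order (a step that is already met when the one before it is completed fails the run):
1. the selector stands on three dots (value of joint selector between 1.06 and 1.34 rad), for 0.3 s.
2. the slide's window has passed down through the mouth of the slot (z of slide_window in the frame of slot below -0.015 m and horizontal distance between slide_window and slot below 0.005 m), for 0.1 s.
At the end, for the whole second after the job is handed in: Selector within 0.14 rad of three dots (1.2); the slide gripped between the fingers (over 1 N), at rest, upright within 0.12 rad, its window within 5 mm of the slot's centre seen from above and 35 mm below the mouth within 9 mm, so that neither flange nor foot rests on anything (all of step 1 and z of slide_window in the frame of slot between -0.044 and -0.026 m and horizontal distance between slide_window and slot below 0.005 m and angle between slide_grip's own z axis and vertical below 0.12 rad and contact force between the fingers and slide above 1 N and linear speed of slide below 0.02 m/s); the arm keeps its last pose, push and grip.
It fails at once if the other slide is displaced by more than 15 mm (distance of spare_grip from where it was at the start of the episode above 0.015 m).
It fails at once if the eyepiece, screwdriver or bottle is displaced by more than 30 mm (distance of any of eyepiece, screwdriver, cleaner from where it was at the start of the episode above 0.03 m).
It also fails if it takes over 51 s, if anything falls off the work surface, if the arm or the gripper's body presses on something with over 40 N, if the wrist force passes 120 N, or if a joint passes its speed limit or range.

### The arm

A 6-joint arm with a two-finger parallel gripper is mounted at the origin on the work surface. World frame = base frame: x ahead of the robot, y to its left, z up, the work surface at z = 0. Lengths are in m, angles in rad, forces in N, time in s.
With the tool pointing down it reaches from about 0.3 to 0.825 m from the base axis. Payload 5.4 kg.
Tool frame: the origin (TCP) lies at the very end of the fingers, on their centre line; the grasp point (between the pads) lies 19 mm behind it; z points along the fingers, x is the direction in which the jaws open and shut, and the axes are right-handed (so a half turn about z gives the same grasp; the last joint's range is limited). The gripper opens to 92 mm and grips with 3 to 60 N. Pads are 20 mm wide; open, the fingers measure 128 mm over their backs; the gripper's body (75 mm by 189 mm) begins 69 mm behind the grasp point.
Start: joints at [0.95, 0.158, 1.597, -0, 1.386, -0.21], TCP at [0.23, 0.527, 0.215] pointing down, gripper open.
Joint ranges: [-2.91, 2.91], [-0.94, 2.29], [0.18, 2.7], [-1.29, 4.43], [0.17, 2.64], [-3, 3]. Speed limits (rad/s): [2.57, 2.57, 3.14, 3.14, 3.14, 3.14].

### API

Orientations are given as a rotation vector (axis times angle).
In Python, from workcell import bot gives the robot as it stands. Calls block until the motion is done:
- bot.goto(position, orientation): joint-space move of the TCP to a pose.
- bot.line_to(position, rot=None, max_speed=0.15): straight line of the TCP; rot=None keeps the orientation; max_speed is the mean speed in m/s.
- bot.set_joints(angles): joint-space move.
- bot.set_gripper(opening, newtons=None): opening from 0.0 (shut) to 1.0 (fully open); newtons is the grip in N (None keeps the last); returns when the fingers have stopped.
- bot.hold(seconds).
- bot.inverse_kinematics(position, orientation): joint angles nearest the present ones, or None.
- bot.read_camera(name): name is "scene" or "top" or "wrist"; returns a dict with "pixels" (400x640x3 uint8, blue, green, red), "fx", "fy", "cx", "cy" (pixels), "R" (3x3) and "t" (3): a world point X has camera coordinates R X + t. Camera axes: x right, y down, z forward; pixel columns grow to the right and rows downward; lengths in m; the calibration is good to about 2 mm. The wrist camera is an equidistant fisheye: a pixel r from the principal point sees the ray r / f radians off the axis. A picture is of the moment at which its call begins. There is no depth.
A pose or a line that the arm cannot do raises bot.MotionError and nothing moves.
- bot.job_done(): hands the job in, once; it reports no verdict.
Readings, each from a call of its own:
- bot.current_clock(): time.
- bot.current_joints(): joint angles.
- bot.current_joint_vel(): joint speeds.
- bot.current_effort(): joint torques, N m.
- bot.current_ee_pos(): TCP position.
- bot.current_tool_rot(): TCP orientation.
- bot.current_contact_force(): force on the tool from outside, world axes, zero at the start.
- bot.current_ft_torque(): the same for the moment, N m.
- bot.current_opening(): opening from 0.0 (shut) to 1.0 (fully open).
Only numpy, scipy, OpenCV 4.12 (cv2) and the standard library are available. Lean on these libraries where they do the work, as an engineer would, in place of code of your own. Each camera call takes 0.05 s, during which the arm holds its last target. There are 200 camera calls.

## Working session

There is one attempt and no reset: what is moved stays moved. The work goes in short steps, each a Python script; the robot and the scene stay as the last script left them, time stands still between calls to the robot, and variables do not carry over. Pictures are saved under pics/ and viewed, about 8 in all and at most 12, crops included, and the job is handed in when it is done.

```bash
mkdir -p pics; ls; python3 - <<'E'
from workcell import bot
import cv2,numpy as np
for n in("scene","top","wrist"):
    c=bot.read_camera(n); cv2.imwrite(f"pics/{n}0.png",c["pixels"])
    np.savez(f"pics/{n}0.npz",**c)
    print(n,c["fx"],c["cx"],c["cy"],np.round(-c["R"].T@c["t"],3),np.round(c["R"],2).tolist())
print(bot.current_clock())
E
```

```text
pics
scene 462.7366628412706 322.655057200329 203.17985730387522 [0.835 0.597 0.797] [[-0.88, 0.48, 0.02], [0.36, 0.69, -0.63], [-0.32, -0.55, -0.77]]
top 428.62965700495283 316.50908632101255 196.95155983579392 [0.456 0.101 1.019] [[-0.0, -1.0, 0.01], [-0.99, 0.0, -0.11], [0.11, -0.01, -0.99]]
wrist 309.70691628693146 319.09841686420344 194.15440905672818 [0.168 0.553 0.384] [[0.4, 0.92, -0.0], [0.89, -0.39, 0.24], [0.22, -0.1, -0.97]]
0.15
```

View pics/top0.png

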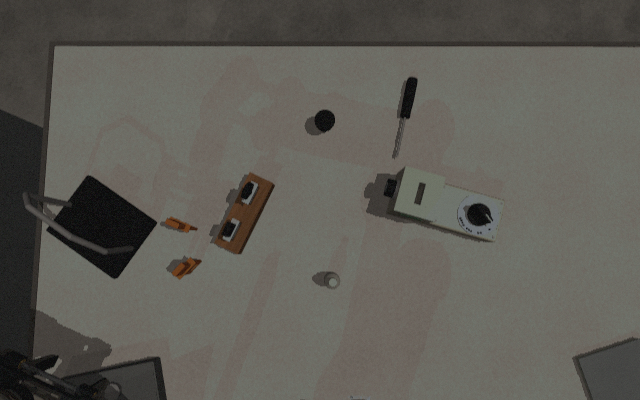

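View pics/scene0.png

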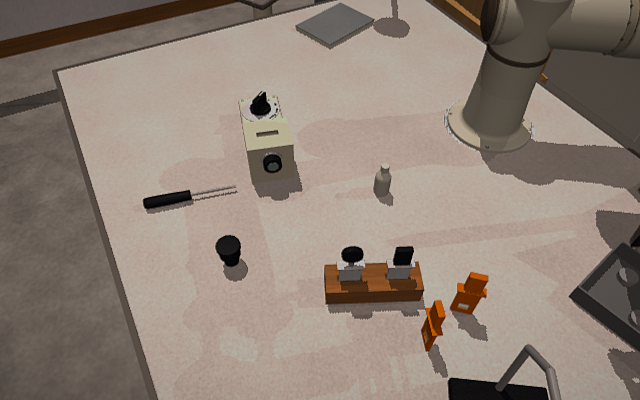

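```bash
cat > h.py <<'E'
import numpy as np,cv2
from scipy.spatial.transform import Rotation as Ro
def ray(c,u,v,fish=False):
    p=np.array([(u-c["cx"])/c["fx"],(v-c["cy"])/c["fy"]])
    if fish:
        r=np.hypot(*p); d=np.array([*(p/r*np.sin(r)),np.cos(r)])
    else: d=np.array([*p,1.])
    return -c["R"].T@c["t"], c["R"].T@d
def at(c,u,v,z,fish=False):
    o,d=ray(c,u,v,fish); return (o+d*(z-o[2])/d[2])
def proj(c,X,fish=False):
    q=c["R"]@np.asarray(X)+c["t"]
    if fish:
        a=np.arctan2(np.hypot(q[0],q[1]),q[2]); p=q[:2]/np.hypot(q[0],q[1])*a
    else: p=q[:2]/q[2]
    return p*[c["fx"],c["fy"]]+[c["cx"],c["cy"]]
def down(th):  # tool down, jaw axis (tool x) at world yaw th
    return (Ro.from_euler('z',th)*Ro.from_rotvec([np.pi,0,0])).as_rotvec()
def gam(im,g=.6): return (255*(im/255.)**g).astype(np.uint8)
E
python3 - <<'E'
from h import *
c=np.load("pics/top0.npz"); im=gam(c["pixels"])
f=4
a=im[160:250,375:510];b=im[165:255,208:273]
o=cv2.resize(np.hstack([a,b]),None,fx=f,fy=f,interpolation=cv2.INTER_CUBIC)
cv2.imwrite("pics/crop1.png",o);print(o.shape)
E
```

```text
(360, 800, 3)
```

View pics/crop1.png

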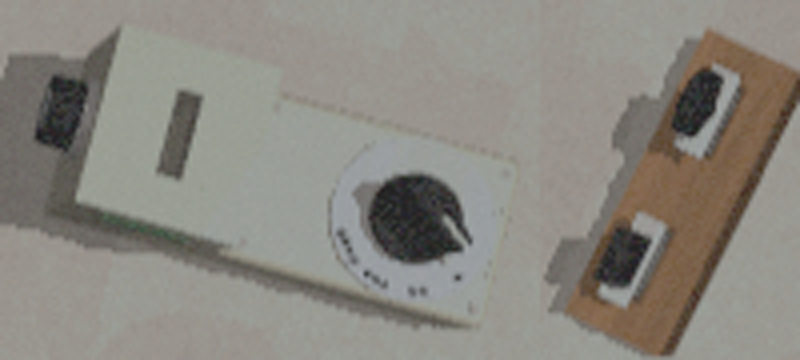

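```bash
python3 - <<'E'
from h import *
c=np.load("pics/top0.npz")
P=lambda u,v:(375+u/4-.375,160+v/4-.375)
Q=lambda u,v:(208+(u-540)/4-.375,165+v/4-.375)
slot=at(c,*P(180,135),.105); sel=at(c,*P(413,218),.055)
print("slot",slot,"sel",sel, "dist",np.linalg.norm((sel-slot)[:2]))
d=(slot-sel)[:2]; print("checker yaw",np.arctan2(-d[0],d[1]))
for n,p in dict(tl=(122,26),tr=(281,68),br=(237,247),bl=(76,203)).items(): print(n,at(c,*P(*p),.105))
for i,p in enumerate([(458,278),(418,291),(375,282),(346,240)]):
    X=at(c,*P(*p),.05)-sel; print("dot",i+1,np.arctan2(X[1],X[0]),np.hypot(X[0],X[1]))
a=at(c,*P(444,213),.092);b=at(c,*P(469,249),.092);print("pointer",np.arctan2(*(b-a)[[1,0]]),a,b)
for n,p in dict(rt=(708,28),rr=(800,72),bl=(566,315)).items(): print(n,at(c,*Q(*p),.045))
print("flat handle top",at(c,*Q(622,250),.136)," flange",at(c,*Q(634,262),.09))
print("disc",at(c,*Q(699,101),.13),"flange",at(c,*Q(712,112),.09))
s=np.load("pics/scene0.npz")
print("scene: handle",at(s,403.5,248,.136),"slot",at(s,267,133,.105))
from workcell import bot
print(bot.current_tool_rot(),Ro.from_rotvec(bot.current_tool_rot()).as_matrix().round(2))
E
```

```text
slot [ 0.56601827 -0.1257335   0.105     ] sel [ 0.52472905 -0.26848293  0.055     ] dist 0.14860080629827407
checker yaw -0.2815586740476108
tl [ 0.62547976 -0.0959739   0.105     ]
tr [ 0.60242072 -0.18139429  0.105     ]
br [ 0.50577628 -0.15449655  0.105     ]
bl [ 0.52942164 -0.06897505  0.105     ]
dot 1 -2.4850266209069467 0.042473469811407295
dot 2 -3.0696300387367113 0.0410433784895989
dot 3 2.608049846427156 0.04161995712205963
dot 4 1.889254316732469 0.03859169449821845
pointer -2.5662517165520162 [ 0.52480004 -0.27128236  0.092     ] [ 0.50524295 -0.28396572  0.092     ]
rt [0.62394846 0.24943886 0.045     ]
rr [0.59835741 0.1963191  0.045     ]
bl [0.46000898 0.32687874 0.045     ]
flat handle top [0.49280516 0.27788726 0.136     ]  flange [0.48823286 0.28048633 0.09      ]
disc [0.57069531 0.24057875 0.13      ] flange [0.56979175 0.23967153 0.09      ]
scene: handle [0.49084011 0.28059085 0.136     ] slot [ 0.5663223  -0.12497358  0.105     ]
[ 2.62736343e+00  1.72139256e+00 -2.12120491e-03] [[ 0.4   0.92 -0.  ]
 [ 0.92 -0.4  -0.  ]
 [-0.   -0.   -1.  ]]
```

```bash
python3 - <<'E'
from h import *
from workcell import bot
S=np.array([.5253,-.2693])
for n,xy,z,ths in (("sel0",S,.065,(2.199,-.943)),("sel1.2",S,.065,(.999,-2.143)),("rack",(.489,.28),.095,(1.127,-2.015)),("slot",(.566,-.1255),.2,(1.299,-1.843))):
    for th in ths:
        q=bot.inverse_kinematics([*xy,z],down(th)); print(n,th,None if q is None else np.round(q,2))
t0=bot.current_clock()
bot.goto([*S,.2],down(-.943)) if bot.inverse_kinematics([*S,.065],down(-2.143)) is not None and abs(bot.inverse_kinematics([*S,.065],down(-2.143))[5])<abs(bot.inverse_kinematics([*S,.065],down(2.199))[5]) else bot.goto([*S,.2],down(2.199))
bot.set_gripper(0.6)
c=bot.read_camera("wrist"); np.savez("pics/w1.npz",**c); cv2.imwrite("pics/w1.png",gam(c["pixels"]))
print(bot.current_joints(),bot.current_ee_pos(),bot.current_clock()-t0)
for X in ([*S,.092],[.566,-.1255,.105]): print(proj(c,X,True))
E
```

```text
sel0 2.199 [-0.68  0.35  1.68  0.    1.11 -2.88]
sel0 -0.943 [-0.68  0.35  1.68 -0.    1.11  0.26]
sel1.2 0.999 [-0.68  0.35  1.68 -0.    1.11 -1.68]
sel1.2 -2.143 [-0.68  0.35  1.68 -0.    1.11  1.46]
rack 1.127 [ 0.31  0.25  1.74 -0.    1.15 -0.82]
rack -2.015 [0.31 0.25 1.74 0.   1.15 2.32]
slot 1.299 [-0.43  0.18  1.6   0.    1.36 -1.73]
slot -1.843 [-0.43  0.18  1.6   0.    1.36  1.42]
[-6.78291968e-01  2.08355640e-01  1.56925185e+00  1.79401498e-05
  1.36402871e+00  2.64700824e-01] [ 0.52528711 -0.26930493  0.19998678] 3.725
[319.05847475 191.80831992]
[213.70073204  65.67076789]
```

View pics/w1.png

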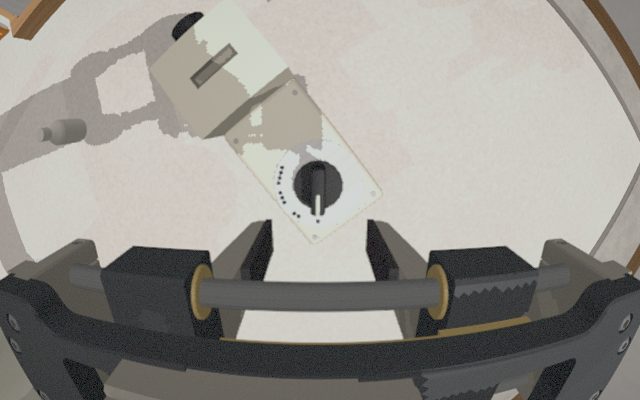

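```bash
python3 - <<'E'
from h import *
from workcell import bot
S=np.array([.5253,-.2693]);t0=bot.current_clock()
bot.line_to([*S,.065],max_speed=.12)
bot.set_gripper(0,15)
print(bot.current_opening()*92,bot.current_contact_force())
for k in (.4,.8,1.2): bot.line_to([*S,.065],down(-.943-k))
bot.hold(.2)
print(bot.current_contact_force(),bot.current_ft_torque(),Ro.from_rotvec(bot.current_tool_rot()).as_matrix()[:,0].round(3))
bot.set_gripper(.6)
bot.line_to([*S,.2],max_speed=.2)
c=bot.read_camera("wrist"); np.savez("pics/w2.npz",**c); cv2.imwrite("pics/w2.png",gam(c["pixels"])[:250])
print(bot.current_clock()-t0,bot.current_clock(),proj(c,[*S,.092],True),proj(c,[.566,-.1255,.105],True))
E
```

```text
14.219402096107592 [-3.82653202  4.7266076   4.7395827 ]
[-3.46434244  4.2274638   5.38997359] [ 0.64137567  0.86158917 -0.02191367] [-0.54  -0.842 -0.   ]
5.441700000000001 9.3167 [318.79364164 191.45072745] [174.73528328 237.72389797]
```

View pics/w2.png

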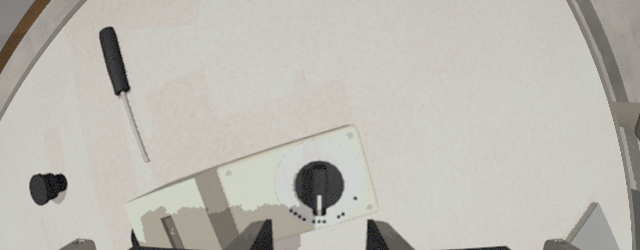

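```bash
python3 - <<'E'
from h import *
from workcell import bot
t0=bot.current_clock(); out=[]
for n,xy,z,th,X in (("slot",(.566,-.1255),.22,1.299,[.566,-.1255,.105]),("rack",(.489,.28),.24,1.127,[.489,.28,.136])):
    bot.goto([*xy,z],down(th))
    c=bot.read_camera("wrist"); np.savez(f"pics/w_{n}.npz",**c)
    u,v=proj(c,X,True).round().astype(int); print(n,u,v,proj(c,X,True))
    x0,y0=u-80,max(v-100,0); print(x0,y0)
    out.append(cv2.resize(gam(c["pixels"])[y0:y0+180,x0:x0+160],None,fx=2.5,fy=2.5,interpolation=cv2.INTER_CUBIC))
h=min(o.shape[0] for o in out)
cv2.imwrite("pics/crop2.png",np.hstack([o[:h] for o in out])); print(bot.current_clock()-t0)
E
```

```text
slot 320 191 [319.77943143 190.82812076]
240 91
rack 320 193 [320.33664665 192.60899507]
240 93
4.316599999999999
```

View pics/crop2.png

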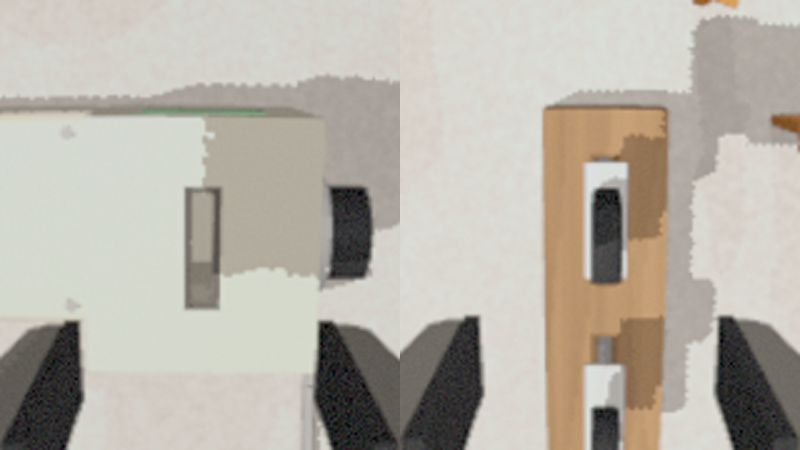

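```bash
python3 - <<'E'
from h import *
c=dict(np.load("pics/w_slot.npz"))
print("slot",at(c,320.7,189.9,.105,True))
for p in ((184,187),(221,187),(219,309),(184,309)): print(at(c,240+(p[0]+.5)/2.5-.5,91+(p[1]+.5)/2.5-.5,.105,True))
c=dict(np.load("pics/w_rack.npz"))
P=lambda u,v:(240+(u-400+.5)/2.5-.5,93+(v+.5)/2.5-.5)
for n,p,z in (("far top edge of handle",(606.5,283),.136),("near base",(606.5,188),.09),("flange near",(606,162),.088),("rack end top",(605,108),.045),("flange L",(584,200),.09),("flange R",(628,200),.09),("fl2L",(584,370),.09),("fl2R",(624,370),.09),("fl2 near",(604,365),.088)):
    X=at(c,*P(*p),z,True); a=-.444; e=np.array([np.cos(a),np.sin(a)]); n_=np.array([-e[1],e[0]]); d=X[:2]-[.489,.28]
    print(n,X.round(4),"along",(d@e).round(4),"across",(d@n_).round(4))
E
```

```text
slot [ 0.56536706 -0.12441817  0.105     ]
[ 0.54104812 -0.12476879  0.105     ]
[ 0.54476828 -0.11150384  0.105     ]
[ 0.59038566 -0.12478663  0.105     ]
[ 0.58672686 -0.13780808  0.105     ]
far top edge of handle [0.5012 0.2762 0.136 ] along 0.0126 across 0.0018
near base [0.476  0.2887 0.09  ] along -0.0155 across 0.0023
flange near [0.4662 0.2931 0.088 ] along -0.0262 across 0.0021
rack end top [0.4478 0.3019 0.045 ] along -0.0466 across 0.002
flange L [0.4765 0.278  0.09  ] along -0.0104 across -0.0072
flange R [0.4844 0.2947 0.09  ] along -0.0104 across 0.0113
fl2L [0.5455 0.2446 0.09  ] along 0.0662 across -0.0078
fl2R [0.5532 0.2606 0.09  ] along 0.0663 across 0.0101
fl2 near [0.5479 0.2533 0.088 ] along 0.0646 across 0.0012
```

```bash
python3 - <<'E'
from h import *
from workcell import bot
t0=bot.current_clock(); G=[.4887,.2824]; r=down(-.45+np.pi/2)
bot.goto([*G,.18],r)
bot.line_to([*G,.097],max_speed=.12)
f0=bot.current_contact_force(); bot.set_gripper(0,35)
print("open mm",bot.current_opening()*92,f0,bot.current_contact_force())
bot.line_to([*G,.105],max_speed=.05); print(bot.current_contact_force())
bot.line_to([*G,.25],max_speed=.15)
bot.hold(.2);print("lift",bot.current_contact_force(),bot.current_opening()*92)
bot.goto([.5656,-.1247,.25],down(-.276+np.pi/2)); bot.hold(.3)
for n in("wrist","scene","top"):
    c=bot.read_camera(n); np.savez(f"pics/a_{n}.npz",**c)
    if n=="wrist": a=cv2.resize(gam(c["pixels"])[90:330,220:420],None,fx=2,fy=2,interpolation=cv2.INTER_CUBIC)
    if n=="scene":
        u,v=proj(c,[.566,-.125,.17]).round().astype(int); print("scene crop origin",u-50,v-60)
        b=cv2.resize(gam(c["pixels"])[v-60:v+60,u-50:u+50],None,fx=4,fy=4,interpolation=cv2.INTER_CUBIC)
cv2.imwrite("pics/crop3.png",np.hstack([a,b])); print(bot.current_clock()-t0,bot.current_clock(),bot.current_ee_pos())
E
```

```text
open mm 11.772913243991919 [ 0.78290008 -0.30493642  0.35776295] [ 0.16846843 -0.71488612  0.14283943]
[-0.34272335 -0.26491544 -0.3564774 ]
lift [ 1.05445641  0.28493435 -0.83616842] 11.969629577449298
scene crop origin 215 50
5.525 19.1583 [ 0.56563763 -0.12445546  0.250002  ]
```

View pics/crop3.png

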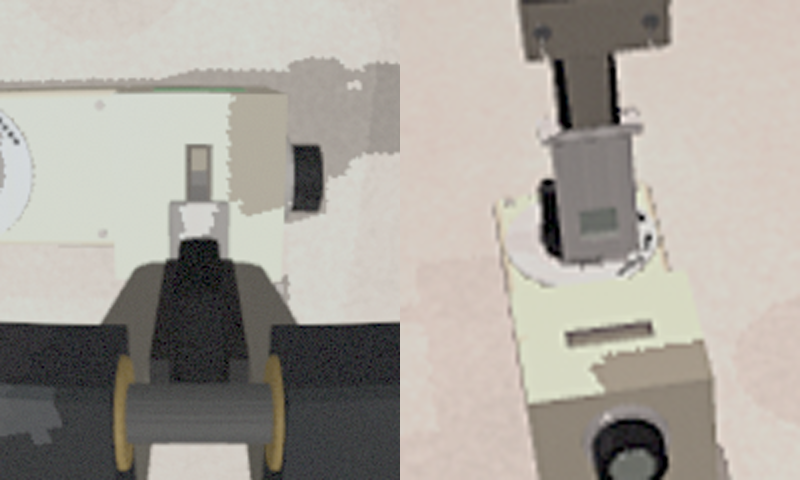

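```bash
python3 - <<'E'
from h import *
s=dict(np.load("pics/a_scene.npz")); w=dict(np.load("pics/a_wrist.npz"))
a=-.276; ex=np.array([np.cos(a),np.sin(a),0]); ey=np.array([-np.sin(a),np.cos(a),0]); S=np.array([.5656,-.1247,0])
sp=lambda u,v:(215+(u-399.5)/4-.5,50+(v+.5)/4-.5)
def plane(c,px):  # intersect with blade front face plane
    o,d=ray(c,*px); k=((S+.003*ey-o)@ey)/(d@ey); X=o+k*d; return ((X-S)@ex).round(4),X[2].round(4)
for n,p in (("window",(598,221)),("botL",(563,261)),("botR",(637,257)),("topL",(553,137)),("topR",(634,131))): print(n,plane(s,sp(*p)))
X=at(s,*sp(609,334),.105)-S; print("slot scene",X@ex,X@ey)
wp=lambda u,v:(220+(u+.5)/2-.5,90+(v+.5)/2-.5)
for n,p,z in (("flange near L",(171,202),.243),("flange near R",(229,202),.243),("handle near",(199,238),.243),("slot L",(186,145),.105),("slot R",(211,145),.105)):
    X=at(w,*wp(*p),z,True)-S; print(n,(X@ex).round(4),(X@ey).round(4))
E
```

```text
window (np.float64(0.0011), np.float64(0.185))
botL (np.float64(0.0214), np.float64(0.162))
botR (np.float64(-0.0174), np.float64(0.1582))
topL (np.float64(0.0189), np.float64(0.2395))
topR (np.float64(-0.021), np.float64(0.2373))
slot scene 0.0010971599460318283 0.000279254124900055
flange near L -0.0254 -0.0081
flange near R -0.0254 0.009
handle near -0.0143 0.0002
slot L -0.0231 -0.0064
slot R -0.0231 0.0064
```

```bash
python3 - <<'E'
from h import *
from workcell import bot
t0=bot.current_clock(); S=[.5656,-.1247]
f0=bot.current_contact_force()
bot.line_to([*S,.2],max_speed=.1)
for z in np.append(np.arange(.192,.14,-.008),.136):
    bot.line_to([*S,z],max_speed=.05); d=bot.current_contact_force()-f0
    print(z.round(3),d.round(1),bot.current_ft_torque().round(2))
    if np.linalg.norm(d)>12: print("stop");break
bot.hold(.3)
print(bot.current_opening()*92,bot.current_ee_pos(),bot.current_clock())
c=bot.read_camera("scene"); np.savez("pics/b_scene.npz",**c);w=bot.read_camera("wrist"); np.savez("pics/b_wrist.npz",**w)
u,v=proj(c,[.566,-.125,.14]).round().astype(int); print(u-50,v-60)
b=cv2.resize(gam(c["pixels"])[v-60:v+60,u-50:u+50],None,fx=4,fy=4,interpolation=cv2.INTER_CUBIC)
a=cv2.resize(gam(w["pixels"])[90:330,220:420],None,fx=2,fy=2,interpolation=cv2.INTER_CUBIC)
cv2.imwrite("pics/crop4.png",np.hstack([a,b]))
E
```

```text
0.192 [-0.1  0.8  0.3] [-0.01 -0.   -0.02]
0.184 [-0.3  0.4  0.7] [ 0.04  0.01 -0.  ]
0.176 [-0.6  1.3 -0.6] [ 0.05  0.01 -0.03]
0.168 [-0.2  1.5  1. ] [0.01 0.03 0.02]
0.16 [ 0.3 -0.   0.1] [ 0.04 -0.01  0.04]
0.152 [-0.1  0.5  0.1] [ 0.03  0.04 -0.01]
0.144 [ 0.1 -0.4  0.4] [-0.03 -0.01  0.  ]
0.136 [-0.9  0.5 -0.4] [-0.   -0.01 -0.02]
11.78562545023164 [ 0.56574753 -0.12476274  0.13622106] 22.575
216 61
```

View pics/crop4.png

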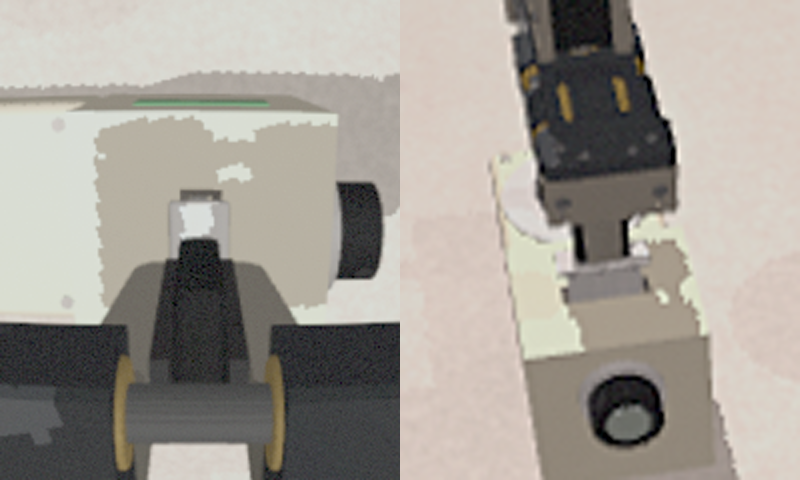

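```bash
python3 - <<'E'
from h import *
w=dict(np.load("pics/a_wrist.npz")); print(proj(w,[.5253,-.2693,.092],True))
u,v=proj(w,[.5253,-.2693,.07],True).round().astype(int)
cv2.imwrite("pics/crop5.png",cv2.resize(gam(w["pixels"])[v-50:v+50,u-50:u+50],None,fx=5,fy=5,interpolation=cv2.INTER_CUBIC))
s=dict(np.load("pics/b_scene.npz")); a=-.276; ey=np.array([-np.sin(a),np.cos(a),0]); S=np.array([.5656,-.1247,0])
for n,v,y in (("flange low edge",271,.009),):
    o,d=ray(s,216+(605-399.5)/4-.5,61+(v+.5)/4-.5); k=((S+y*ey-o)@ey)/(d@ey); print(n,(o+k*d)[2])
E
```

```text
[188.71103595 183.11182189]
flange low edge 0.12628290566642064
```

View pics/crop5.png

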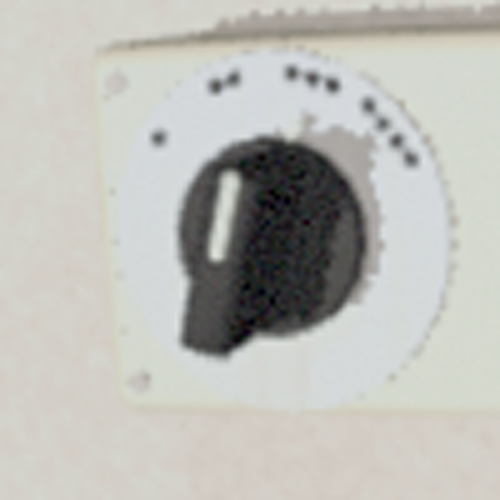

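```bash
python3 - <<'E'
from workcell import bot
print(bot.current_clock(),bot.current_opening()*92,bot.current_ee_pos()); bot.job_done()
E
```

```text
22.675 12.220028969409507 [ 0.56565995 -0.12474944  0.13613426]
the job is handed in; nothing more can be done
```

I turned the selector from one dot to three dots and took the flat-handled slide out of the rack. I then lowered its blade through the slot and handed in at 22.7 s, still gripping it at 35 N. The job reports no verdict, so what follows rests on my own checks.

- **Selector:** two wrist pictures show the pointer on the three-dot mark. The second was taken just before the blade went in, and I did not look at the selector again after that.
- **Slide:** it went in freely, with less than 2 N change in wrist force on the way down. The final TCP height of 0.136 m puts the window about 69 mm above the bench, against 70 mm for the port line.
- **Flange:** the scene camera puts its lower edge at about 126 mm, roughly 21 mm clear above the box.
- **Alignment:** the window and slot agreed to about 1 mm horizontally in the last pictures before insertion.
- **Disagreements:** the scene camera put the window about 2 mm higher than the arm pose did, and hinted at a tilt of up to 0.03 rad. Both are within tolerance.
- **Other objects:** the arm never came near the other slide, eyepiece, screwdriver or bottle. I did not measure their positions again at the end.

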